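# Hand the sale over to the customer

### The job

Hand this sale over to the customer across the counter: gently tip the till screen over on its stand, until it is fully home facing the customer, and push the card reader out until it lies wholly on the dark stone strip, keypad end still towards the customer and roughly square to the counter. Do it all with the fingertips: slide the reader along by light pushing, never pinch it, pick it up or tip it, do not press hard on the screen, and leave everything else on the counter where it stands.

Things in the scene. Friction and masses are not known exactly. Their poses are not given: they have to be found in the camera images.
- screen (a joint): Tilt of the till screen (seesaw hinge under its middle). 0 = fully tipped to the robot's side, customer-side edge high, 40 degrees from level. Grows as that edge goes down: 0.70 level, 1.396 rad (80 degrees) = fully home facing the customer, at the stop. Starts at or a little above 0. A stiff hinge (0.22 N m, about 3 N at the edge) keeps it where it is left, so push it all the way.
- screen_center (a point): Middle of the till screen's face: a white-framed tablet with dark glass and coloured tiles, 255 mm wide (y), 185 mm from edge to edge (x), 14 mm thick, carried at its middle by the hinge. The hinge line lies 32 mm below this point (-z). Axes move with the screen: x square to the hinge, towards the customer-side edge; y along the hinge; z out of the face.
- stand_pivot (a point): Middle of the hinge line, 125 mm above the counter. The stand is screwed down and does not move. Axes: z up, x towards the customer (square to the hinge), y along the hinge line. The stand's foot is 160 mm (x) by 170 mm (y) and 8 mm thick.
- screen_far_edge (a point): Middle of the screen's customer-side edge, on its face. Axes as for screen_center. In these axes the hinge line lies 92.5 mm back (-x) and 32 mm down (-z). The white frame is 14 mm wide here. High at joint 0, low at the end; pressing it down tips the screen over.
- reader: Dark grey card reader lying loose on the flat counter, 150 mm long (x) by 78 mm wide (y), 0.3 to 0.5 kg. Origin: middle of its underside. x points to its keypad end (20 mm high, light keys), which faces the customer. The other end (-x, towards the robot, small display, upright end face 38 mm high) is the one to push.
- reader_tail (a point): Middle of the reader's tall end face (the display end), 19 mm above its underside.
- reader_nose (a point): Middle of the reader's keypad end face, 10 mm above its underside.
- reader_mid (a point): Point in the middle of the reader, 10 mm above its underside.
- strip: Dark stone strip let flush into the wooden counter along the customer's side: nothing to climb. 200 mm deep (x, towards the customer) by 1360 mm long (y). Origin: its middle; its edges lie 100 mm either way along x.
- cup_a: Lidded paper cup (black lid) with coffee, 85 mm across, 111 mm tall, standing on the strip. Origin: middle of its underside. Leave alone.
- cup_b: Lidded paper cup (white lid) with coffee, 85 mm across, 111 mm tall. Origin: middle of its underside. Leave alone.
- jug: Steel milk jug, 90 mm across, 98 mm tall, strap handle reaching 72 mm from its axis towards its +y. Origin: middle of its underside. Leave alone.
- red_cup: Red cup on a red saucer, saucer 132 mm across, 60 mm tall. Origin: middle of its underside. Leave alone.
- shaker: Brown shaker with a steel top, 78 mm across, 118 mm tall. Origin: middle of its underside. Leave alone.
- tip_jar: Glass tip jar with coins, 94 mm across, 118 mm tall. Origin: middle of its underside. Leave alone.
- cup_stack: Sleeve of paper cups stacked mouth down, 85 mm across, 125 mm tall. Origin: middle of its underside. Leave alone.
Not all that is in view belongs to the job. Of the things that look like the reader, the middle-sized one is meant.

How it is judged:
At the end, for the whole second after the job is handed in: The screen is within 0.08 rad of its stop facing the customer; the reader lies still and flat on the counter with the middles of both its end faces within the strip's two long edges, its length within 0.5 rad (29 degrees) of square to the counter (value of joint screen above 1.316 rad and x of reader_tail in the frame of strip above -0.1 m and x of reader_nose in the frame of strip between 0 and 0.1 m and y of reader_mid in the frame of strip between -0.64 and 0.64 m and angle between the x axis of reader and the x axis of strip, either way round below 0.5 rad and angle between reader's own z axis and vertical below 0.1 rad and height (world z) of reader below 0.006 m and linear speed of reader below 0.02 m/s); the robot touches nothing.
It fails at once if the reader is lifted or carried (more than 15 mm) or tipped (more than 0.3 rad) (height (world z) of reader_mid above 0.025 m or angle between reader's own z axis and vertical above 0.3 rad).
It fails at once if the reader is pinched or pushed hard (more than 30 N from the fingers) (contact force between the fingers and reader above 30 N).
It fails at once if the screen is pressed with more than 45 N (contact force between the arm and screen above 45 N).
It fails at once if another thing on the counter is moved by more than 25 mm (distance of any of cup_a, cup_b, red_cup, cup_stack, jug, shaker, tip_jar from where it was at the start of the episode above 0.025 m).
It fails at once if another thing on the counter is knocked over (angle between any of cup_a, cup_b, jug, red_cup, shaker, tip_jar, cup_stack's own z axis and vertical above 0.5 rad).
It also fails if it takes over 58 s, if anything falls off the work surface, if the arm or the gripper's body presses on something with over 40 N, if the wrist force passes 120 N, or if a joint passes its speed limit or range.

### The arm

A 7-joint arm with a two-finger parallel gripper is mounted at the origin on the work surface. World frame = base frame: x ahead of the robot, y to its left, z up, the work surface at z = 0. Lengths are in m, angles in rad, forces in N, time in s.
With the tool pointing down it reaches from about 0.375 to 0.925 m from the base axis. Payload 3.1 kg.
Tool frame: the origin (TCP) lies between the finger pads; the fingertips stand 19 mm ahead of it and the grasp point (between the pads) is the TCP; z points along the fingers, y is the direction in which the jaws open and shut (so a half turn about z gives the same grasp; the last joint's range is limited). The gripper opens to 85 mm and grips with 20 to 120 N. Pads are 22 mm wide; open, the fingers measure 114 mm over their backs; the gripper's body (76 mm by 85 mm) begins 54 mm behind the grasp point. The pads swing forward as they close: fully open they stand 13 mm farther back than shut.
Start: joints at [-1.44, 0.383, 0.044, 1.598, -0.018, 1.161, -0.05], TCP at [0.147, 0.633, 0.25] pointing down, gripper open.
Joint ranges: [-2.61, 2.61], [-0.41, 2.15], [-1.48, 1.57], [0, 2.5], [-1.57, 4.71], [0.05, 1.97], [-2.85, 2.85]. Speed limits (rad/s): [2.79, 2.79, 3.14, 3.14, 3.14, 3.14, 3.14].

### API

Orientations are given as a unit quaternion [x, y, z, w].
In Python, from bench import move_ptp, movel, move_j, move_gripper, pause, inverse_kinematics, read_camera, camera_params, MotionError, sign_off, look_for, tip_of, read_time_s, read_qpos, read_joint_vel, read_effort, read_eef_pos, read_tcp_rot, read_ft_force, read_ft_torque, read_finger_gap gives the robot as it stands. Calls block until the motion is done:
- move_ptp(position, orientation): joint-space move of the TCP to a pose.
- movel(position, orientation=None, speed=0.15): straight line of the TCP; orientation=None keeps the orientation; speed is the mean speed in m/s.
- move_j(angles): joint-space move.
- move_gripper(opening, effort=None): finger opening in m; effort is the grip in N (None keeps the last); returns when the fingers have stopped.
- pause(seconds).
- inverse_kinematics(position, orientation): joint angles nearest the present ones, or None.
- read_camera(name): name is "side" or "top" or "wrist"; returns the picture (420x560x3 uint8, red, green, blue); there is no depth.
- camera_params(name): a dict with "K" (3x3 intrinsics, pixels), "camera_from_world" (4x4, takes a point from world to camera coordinates). Camera axes: x right, y down, z forward; pixel columns grow to the right and rows downward; lengths in m; the calibration is good to about 2 mm. A picture is of the moment at which its call begins: read the wrist's pose just before it. camera_params takes no time and is no camera call; for the wrist camera it gives the pose at the moment of the call.
A pose or a line that the arm cannot do raises MotionError and nothing moves.
- sign_off(): hands the job in, once; it reports no verdict.
Trained networks look in the newest picture that a camera, given by its name, has taken for a name from the list of things; names that differ only in an ending like _2 or _b are one class to them, and where a whole thing is asked for, a point or a joint stands for the part that bears it (a point fixed in the world has none). Each returns a list of dicts, best first, with "confidence" (0 to 1); they miss things now and then, are a little off and sometimes report something else, mostly with a low value. They report only what shows in the picture. A call takes as long as a camera call. They do not tell look-alikes from the thing itself.
- look_for(camera, name): "at" ([column, row] in pixels, amid what is visible of it).
- tip_of(camera, name): "at" ([column, row] in pixels: a listed point, or the origin of a listed thing).
Readings, each from a call of its own:
- read_time_s(): time.
- read_qpos(): joint angles.
- read_joint_vel(): joint speeds.
- read_effort(): joint torques, N m.
- read_eef_pos(): TCP position.
- read_tcp_rot(): TCP orientation.
- read_ft_force(): force on the tool from outside, world axes, zero at the start.
- read_ft_torque(): the same for the moment, N m.
- read_finger_gap(): finger opening in m.
Only numpy, scipy, OpenCV 4.12 (cv2) and the standard library are available. Lean on these libraries where they do the work, as an engineer would, in place of code of your own. Each camera call takes 0.05 s, during which the arm holds its last target. There are 200 camera calls.

## Working session

There is one attempt and no reset: what is moved stays moved. The work goes in short steps, each a Python script; the robot and the scene stay as the last script left them, time stands still between calls to the robot, and variables do not carry over. Pictures are saved under pics/ and viewed, about 8 in all and at most 12, crops included, and the job is handed in when it is done.

```bash
mkdir -p pics; cat > h.py <<'E'
import numpy as np, cv2
from bench import *
def save(cam,fn,crop=None,scale=1):
    im=read_camera(cam)[:,:,::-1]
    if crop: x0,y0,x1,y1=crop; im=im[y0:y1,x0:x1]
    cv2.imwrite('pics/'+fn,cv2.resize(im,None,fx=scale,fy=scale,interpolation=cv2.INTER_CUBIC))
def ray(P,px):
    K=P['K'];T=np.array(P['camera_from_world']);R=T[:3,:3];c=-R.T@T[:3,3]
    d=R.T@np.linalg.inv(K)@np.array([px[0],px[1],1.]);return c,d
def onz(P,px,z=0):
    c,d=ray(P,px);return c+d*(z-c[2])/d[2]
def proj(P,X):
    T=np.array(P['camera_from_world']);p=np.array(P['K'])@(T[:3,:3]@np.array(X)+T[:3,3]);return p[:2]/p[2]
E
python3 - <<'E'
from h import *
hs={'screen':.15,'screen_center':.157,'stand_pivot':.125,'screen_far_edge':.2,'reader':0,'reader_tail':.019,'reader_nose':.01,'reader_mid':.01,'strip':0,'cup_a':0,'jug':0,'red_cup':0,'shaker':0,'tip_jar':0,'cup_stack':0}
ims=[]
for cam in('top','side'):
    im=read_camera(cam);cv2.imwrite(f'pics/{cam}0.png',cv2.resize(im[:,:,::-1],(800,600),interpolation=cv2.INTER_CUBIC))
    P=camera_params(cam);print(cam,ray(P,(280,210))[0].round(3))
    for n,z in hs.items():
        if n=='screen':continue
        print(n,[(np.round(r['at']).astype(int).tolist(),round(r['confidence'],2),onz(P,r['at'],z).round(3)[:2].tolist()) for r in tip_of(cam,n)])
print(read_time_s())
E
```

```text
top [ 0.448 -0.011  1.72 ]
screen_center [([331, 194], 0.96, [0.562, -0.192])]
stand_pivot [([335, 192], 0.65, [0.575, -0.207]), ([210, 179], 0.29, [0.605, 0.219])]
screen_far_edge [([341, 170], 0.56, [0.637, -0.217]), ([206, 199], 0.21, [0.533, 0.217])]
reader [([209, 198], 0.98, [0.547, 0.238]), ([329, 270], 0.68, [0.299, -0.208])]
reader_tail [([260, 216], 0.78, [0.486, 0.05]), ([208, 219], 0.63, [0.472, 0.235]), ([328, 240], 0.59, [0.407, -0.198]), ([276, 244], 0.45, [0.388, -0.011])]
reader_nose [([261, 192], 0.87, [0.575, 0.048]), ([331, 297], 0.83, [0.203, -0.217]), ([210, 180], 0.57, [0.615, 0.236])]
reader_mid [([206, 198], 0.94, [0.548, 0.248]), ([256, 207], 0.82, [0.519, 0.065]), ([328, 268], 0.59, [0.304, -0.205])]
strip [([279, 152], 0.82, [0.725, -0.013]), ([272, 145], 0.58, [0.751, 0.013])]
cup_a [([394, 179], 0.87, [0.638, -0.438]), ([276, 142], 0.77, [0.76, -0.002]), ([134, 208], 0.59, [0.503, 0.512])]
jug [([174, 280], 0.86, [0.245, 0.354])]
red_cup [([134, 207], 0.87, [0.509, 0.511]), ([207, 198], 0.55, [0.549, 0.245]), ([172, 281], 0.23, [0.241, 0.363])]
shaker [(
[... 547 characters left out ...]
([267, 240], 0.65, [0.473, 0.041])]
reader_nose [([286, 225], 0.93, [0.583, 0.057]), ([249, 333], 0.71, [0.193, -0.203]), ([262, 199], 0.68, [0.601, 0.227])]
reader_mid [([278, 311], 0.83, [0.311, -0.203]), ([276, 237], 0.78, [0.514, 0.04]), ([248, 206], 0.68, [0.535, 0.234]), ([199, 179], 0.39, [0.482, 0.496])]
strip [([324, 218], 0.97, [0.723, -0.005])]
cup_a [([331, 208], 0.8, [0.781, 0.011]), ([399, 300], 0.66, [0.642, -0.436]), ([262, 198], 0.3, [0.613, 0.24])]
jug [([171, 225], 0.92, [0.258, 0.359]), ([336, 241], 0.32, [0.672, -0.121])]
red_cup []
shaker [([374, 362], 0.84, [0.415, -0.523])]
tip_jar [([239, 169], 0.56, [0.655, 0.447])]
cup_stack [([257, 262], 0.96, [0.394, 0.002])]
1.5
```

View pics/top0.png

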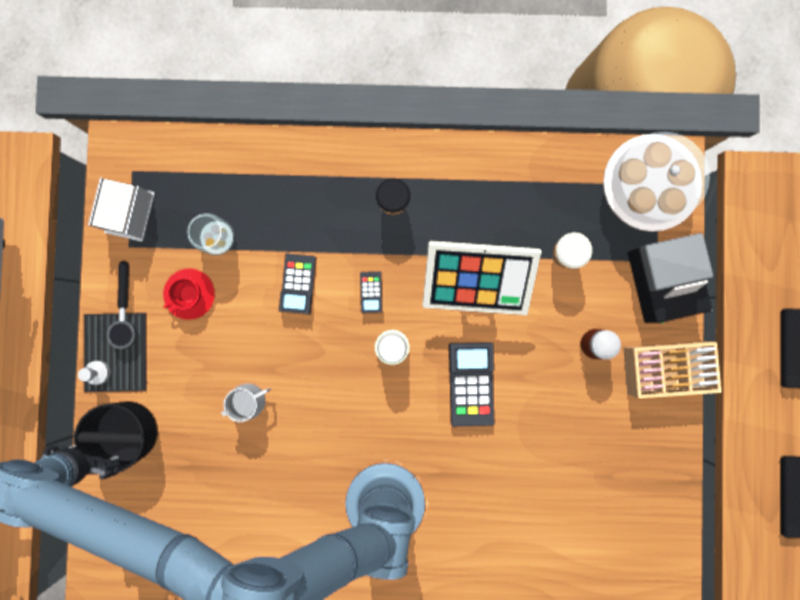

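View pics/side0.png

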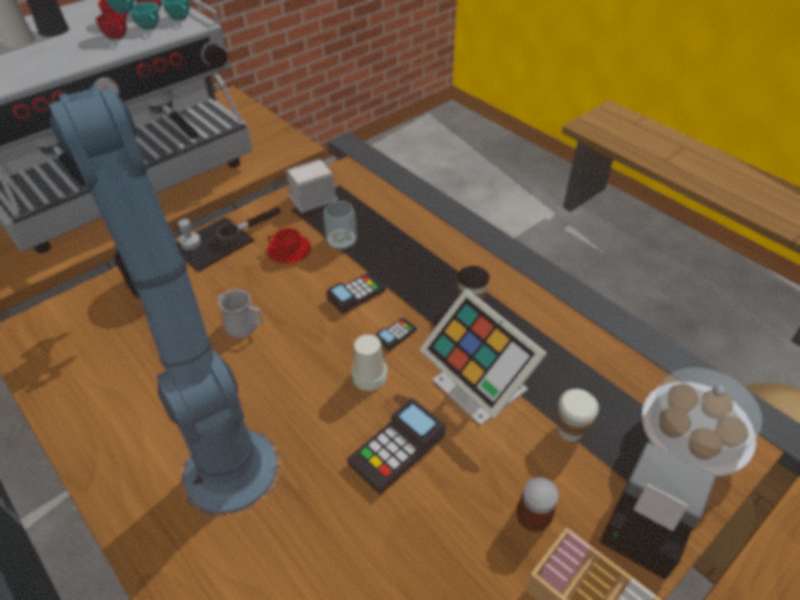

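The middle-sized reader is the dark one at (298,284). The look-alikes are the large reader at (472,385), whose keypad faces the robot, and the small one at (371,293). The screen is at (482,278) and the strip spans rows 172–258 (pixels of the 800-wide picture). Next I'll check the choice in a close crop and refine the measurements.

```bash
python3 - <<'E'
from h import *
save('top','crop1.png',(180,110,400,250),3.6)
P=camera_params('top');im=read_camera('top')
for n,px in dict(nearL=(140,245),nearR=(600,258),farL=(140,172),farR=(600,184)).items(): print(n,onz(P,np.array(px)*.7).round(3)[:2])
g=im.max(2)
for c,r0,r1 in((209,198,30),(260,205,22),(330,269,38)):
    m=np.zeros_like(g);m[r0-r1:r0+r1,c-20:c+20]=1
    # non-wood: wood is saturated orange
    s=cv2.cvtColor(im,cv2.COLOR_RGB2HSV); k=((s[...,1]<110)&(m>0)).astype(np.uint8)
    n,l,st,ce=cv2.connectedComponentsWithStats(k); 
    pts=np.argwhere(l==l[r0,c])[:,::-1] if l[r0,c] else None
    if pts is not None: 
        b=cv2.boxPoints(cv2.minAreaRect(pts.astype(np.float32)));print([onz(P,q,.02).round(3)[:2].tolist() for q in b])
for cam in('top','side'):
  P=camera_params(cam)
  for piv in((.575,-.205),):
    print(cam,[proj(P,(piv[0]+dx,piv[1],z)).round(1).tolist() for dx,z in((0,.125),(.05,.209),(-.0915,.09),(-.0206,.1495))])
E
```

```text
nearL [0.635 0.65 ]
nearR [ 0.633 -0.533]
farL [0.824 0.658]
farR [ 0.824 -0.531]
[[0.475, 0.284], [0.624, 0.273], [0.617, 0.194], [0.468, 0.205]]
[[0.58, 0.08], [0.582, 0.026], [0.48, 0.023], [0.479, 0.077]]
[[0.406, -0.149], [0.409, -0.26], [0.202, -0.265], [0.198, -0.154]]
top [[334.2, 191.4], [337.7, 173.9], [332.4, 218.5], [335.0, 197.0]]
side [[337.3, 246.6], [350.2, 222.2], [317.2, 267.8], [333.6, 245.2]]
```

View pics/crop1.png

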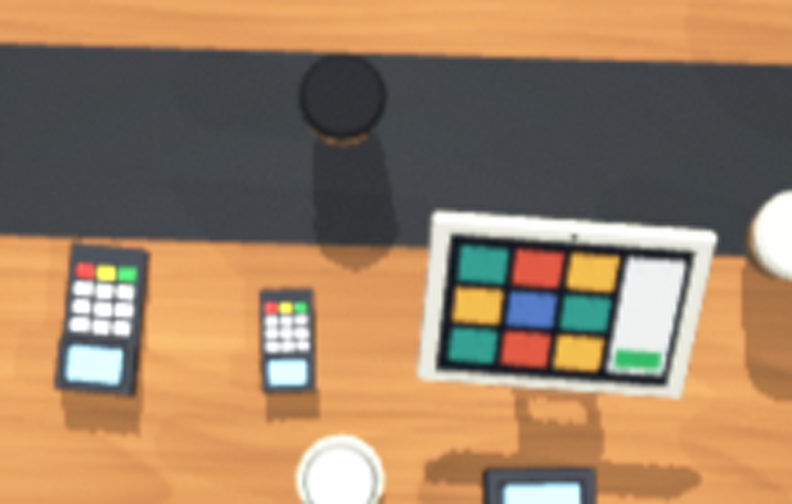

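Crop check: the middle-sized reader is the left one (crop px (103,320)). Its 150x79 mm footprint matches, with yaw about -0.07. The small one (286,340) measures ~100 mm and the large one at the bottom ~200 mm. Next I'll push the reader with two part-open fingertips, low down.

```bash
python3 - <<'E'
from h import *
from scipy.spatial.transform import Rotation as R
yaw=-.065
q=(R.from_euler('z',yaw)*R.from_quat([1,0,0,0])).as_quat()
d=np.array([np.cos(yaw),np.sin(yaw)]); tail=np.array([.4715,.2445])
def at(s,z): p=tail+d*s; return [p[0],p[1],z]
move_ptp(at(-.05,.2),q); move_gripper(.04)
movel(at(-.05,.028),q,.12); f0=read_ft_force(); print('f0',np.round(f0,1),read_time_s())
ok=True
for s in np.r_[np.arange(-.03,.172,.008),.174]:
    movel(at(s,.028),q,.05); f=np.array(read_ft_force())-f0
    if np.linalg.norm(f)>12: print('force',s,f.round(1)); break
print(s,f.round(1),np.round(read_eef_pos(),3),read_time_s())
movel(at(s-.03,.028),q,.1); movel(at(s-.04,.2),q,.2)
P=camera_params('top');read_camera('top')
for n,z in dict(reader_tail=.019,reader_nose=.01,reader_mid=.01).items(): print(n,[(round(r['confidence'],2),onz(P,r['at'],z).round(3)[:2].tolist()) for r in tip_of('top',n)])
save('top','push1.png',(150,80,400,260),3.2); print(read_time_s())
E
```

```text
f0 [0.  0.6 0.1] 5.5083
0.174 [-1.9 -1.  -0.2] [0.645 0.233 0.028] 14.0167
reader_tail [(0.7, [0.414, -0.192]), (0.63, [0.484, 0.061]), (0.61, [0.651, 0.241])]
reader_nose [(0.96, [0.797, 0.221]), (0.89, [0.591, 0.061]), (0.79, [0.193, -0.207])]
reader_mid [(0.7, [0.3, -0.201]), (0.68, [0.663, 0.238]), (0.56, [0.742, 0.237]), (0.55, [0.526, 0.062])]
15.725
```

View pics/push1.png

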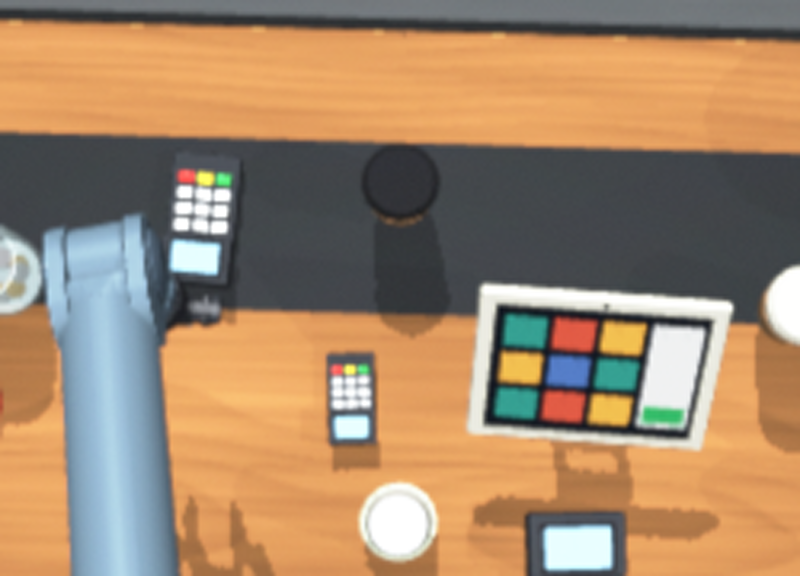

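The reader is wholly on the strip (crop px nose (208,155), tail (200,283); strip rows ~137–308), and nothing else has shifted. Now the screen, pressing the far frame down along its arc with closed fingertips and a force check.

```bash
python3 - <<'E'
from h import *
from scipy.spatial.transform import Rotation as R
yaw=-.05; q=(R.from_euler('z',yaw)*R.from_quat([1,0,0,0])).as_quat()
piv=np.array([.578,-.207,.125]); d=np.array([np.cos(yaw),np.sin(yaw),0])
def at(th,s=.08):
    a=th-.698; x=s*np.cos(a)+.032*np.sin(a); z=-s*np.sin(a)+.032*np.cos(a)
    x-= -.011*np.clip(a/.1,-1,1)
    return piv+d*x+[0,0,z+.019]
p=np.array(read_eef_pos()); movel([p[0]-.05,p[1],.34],None,.25)
move_gripper(0)
a=at(-.35); move_ptp([a[0],a[1],.34],q); movel(a,q,.12)
f0=np.array(read_ft_force()); print(read_time_s(),a.round(3)); log=[]
th=-.35
while th<1.62:
    th+=.04 if th<1.2 else .02
    movel(at(th),q,.05); f=np.array(read_ft_force())-f0; log.append((round(th,2),*f.round(1)))
    if np.linalg.norm(f)>13: break
print([tuple(map(float,l)) for l in log[::3]],log[-2:],read_time_s())
e=np.array(read_eef_pos());print(e.round(3))
save('side','scr1.png',(200,120,480,330),2.8)
E
```

```text
19.6333 [ 0.579 -0.207  0.229]
[(-0.31, 0.7, 0.9, -1.9), (-0.19, 0.9, 1.0, -0.8), (-0.07, 0.2, 0.5, -0.9), (0.05, -0.1, 0.1, 0.3), (0.17, 0.6, -0.4, 2.0), (0.29, 0.7, -1.1, 1.5), (0.41, 0.4, 1.1, 1.0), (0.53, 0.7, 1.5, 0.3), (0.65, 0.6, 1.1, -0.8), (0.77, 0.6, 0.7, 0.3), (0.89, 0.5, -0.1, -0.2), (1.01, 0.3, 0.7, -0.8), (1.13, 0.7, 0.9, -0.9), (1.23, 1.5, -1.0, -1.3), (1.29, 2.3, -0.1, -0.5), (1.35, 1.5, 0.4, -2.0), (1.41, 2.5, -0.1, -1.6), (1.47, 1.9, 1.0, 9.8)] [(1.49, np.float64(1.9), np.float64(2.0), np.float64(11.4)), (1.51, np.float64(3.6), np.float64(1.4), np.float64(13.8))] 33.2667
[ 0.672 -0.212  0.114]
```

View pics/scr1.png

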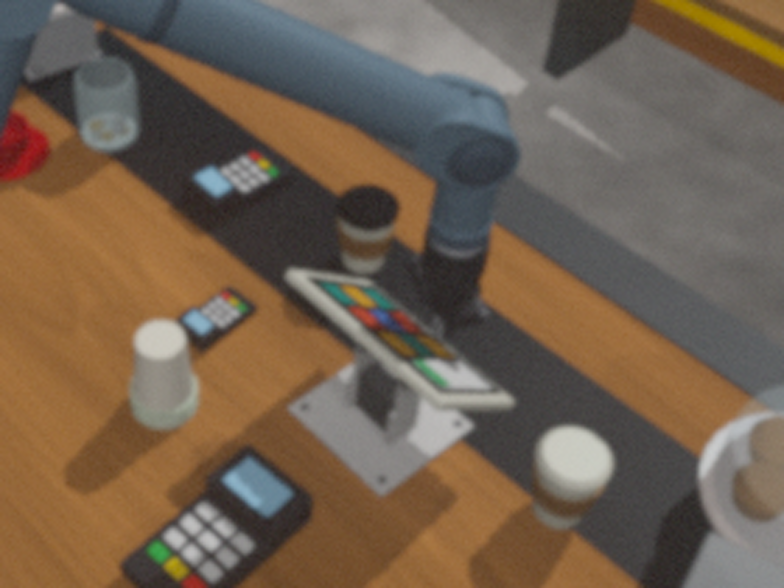

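The force rose to 14 N at the tip height expected for the stop (0.095 against 0.097 predicted). The picture shows the screen tipped away from the robot, with its robot-side edge high (crop px (400,340)) and the cups undisturbed. I'll retreat and check against predicted corners.

```bash
python3 - <<'E'
from h import *
p=np.array(read_eef_pos()); movel([p[0]+.005,p[1],.30],None,.15); movel([.50,.02,.36],None,.25); print(read_time_s(),np.round(read_ft_force(),1))
yaw=-.05; piv=np.array([.578,-.207,.125]); d=np.array([np.cos(yaw),np.sin(yaw),0]);l=np.array([-d[1],d[0],0])
for cam in('side','top'):
    im=read_camera(cam)[:,:,::-1].copy();P=camera_params(cam)
    for n in('screen_center','screen_far_edge','reader_tail','reader_nose'):
        z=dict(screen_center=.1495,screen_far_edge=.09,reader_tail=.019,reader_nose=.01)[n]
        print(cam,n,[(round(r['confidence'],2),onz(P,r['at'],z).round(3)[:2].tolist()) for r in tip_of(cam,n)])
    S=4;x0,y0=(270,180) if cam=='side' else (180,110); w,h=(130,110) if cam=='side' else (200,140)
    o=cv2.resize(im[y0:y0+h,x0:x0+w],None,fx=S,fy=S,interpolation=cv2.INTER_CUBIC)
    for th,c in((1.396,(0,255,0)),(1.2,(0,0,255))):
        a=th-.698;X=d*np.cos(a)-[0,0,np.sin(a)];Z=d*np.sin(a)+[0,0,np.cos(a)]
        q=[(proj(P,piv+.032*Z+sx*.0925*X+sy*.1275*l)-[x0,y0])*S for sx,sy in((1,1),(1,-1),(-1,-1),(-1,1))]
        cv2.polylines(o,[np.int32(q)],True,c,1)
    cv2.imwrite(f'pics/fin_{cam}.png',o)
E
```

```text
36.0917 [-0.6 -0.4 -0.4]
side screen_center [(0.7, [0.6, -0.205]), (0.69, [0.566, -0.223]), (0.31, [0.551, 0.308])]
side screen_far_edge [(0.67, [0.679, -0.204])]
side reader_tail [(0.95, [0.644, 0.228]), (0.69, [0.417, -0.2]), (0.64, [0.466, 0.053]), (0.53, [0.644, -0.154])]
side reader_nose [(0.86, [0.202, -0.208]), (0.85, [0.578, 0.05]), (0.74, [0.79, 0.219]), (0.33, [0.655, 0.443])]
top screen_center [(0.84, [0.596, -0.207]), (0.68, [0.512, 0.462])]
top screen_far_edge [(0.55, [0.681, -0.219]), (0.47, [0.241, 0.335])]
top reader_tail [(0.86, [0.414, -0.189]), (0.74, [0.661, 0.231])]
top reader_nose [(0.8, [0.204, -0.222]), (0.61, [0.803, 0.222])]
```

View pics/fin_side.png

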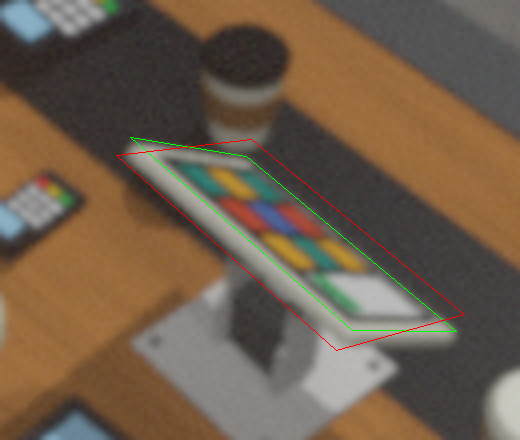

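View pics/fin_top.png

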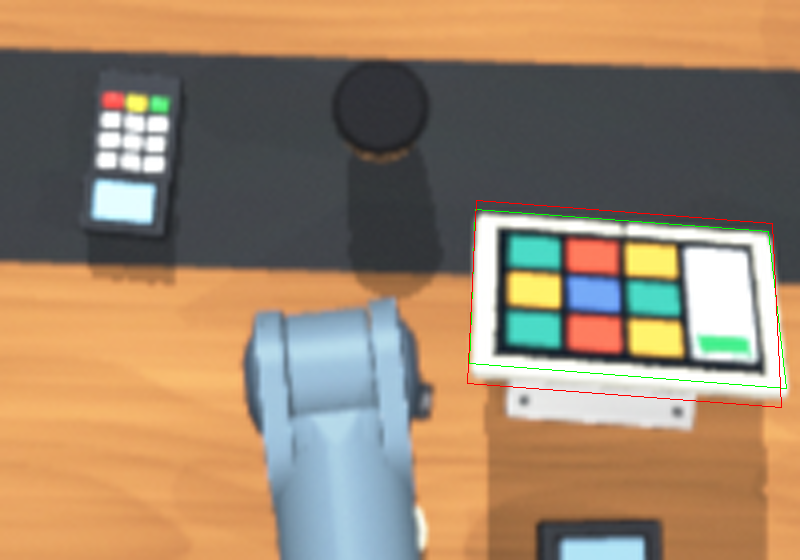

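Both views fit the 1.396 rad outline (green), not the 1.2 rad one (red). The reader lies inside the strip: nose row 75 and tail row 238, against strip edges ~52 and ~266. The arm is clear, so I'm handing in.

```bash
python3 -c "
from bench import *
print(read_time_s());sign_off()"
```

```text
36.5917
the job is handed in; nothing more can be done
```

The screen is tipped home facing the customer, the reader lies wholly on the dark strip, and the job is handed in at about 37 s of the 58 s allowed.

- **Reader:** I slid the middle-sized one about 0.18 m with two part-open fingertips, with about 2 N on the wrist sensor at the end of the push. The last check puts its tail at x ≈ 0.65 and nose at x ≈ 0.80. The strip runs from about 0.63 to 0.83. The reader's yaw is about -0.07 rad, so it is nearly square to the counter.
- **Screen:** I pressed its customer-side edge down along the hinge arc with closed fingertips. I stopped at 14 N, at the height expected for the stop. The 1.396 rad outline fits both the side and top pictures; the 1.2 rad one does not.
- **Rest of the counter:** No other thing looks moved in the parts of the counter I viewed, but I did not measure their positions again at the end. The jug and the shaker were outside the later crops.
- **Disagreements:** The networks also reported the look-alike readers and a few false points, which I ruled out by size and by the pictures. Their readings for the reader's ends differed by 1 to 2 cm between cameras, still inside the strip. The strip's depth measured about 190 mm in the picture against the 200 mm given, so the edges above use the given depth about its measured middle.

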